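# Open the key safe with its two number dials

### The arm

A 6-joint arm with a two-finger parallel gripper is mounted at the origin on the work surface. World frame = base frame: x ahead of the robot, y to its left, z up, the work surface at z = 0. Lengths are in mm, angles in rad, forces in N, time in s.
With the tool pointing down it reaches from about 350 to 925 mm from the base axis. Payload 6.4 kg.
Tool frame: the origin (TCP) lies on the centre line of the jaws, within the pads' length; the fingertips stand 22 mm ahead of it and the grasp point (between the pads) lies 3 mm ahead of it; z points along the fingers, y is the line along which they close (so a half turn about z gives the same grasp; the last joint's range is limited). The gripper opens to 85 mm and grips with 20 to 120 N. Pads are 22 mm wide; open, the fingers measure 114 mm over their backs; the gripper's body (76 mm by 85 mm) begins 54 mm behind the grasp point. The pads swing forward as they close: fully open they stand 13 mm farther back than shut.
Start: joints at [1.071, 0.245, 1.558, -0, 1.339, -0.174], TCP at [208.041, 615.819, 253.29] pointing down, gripper open.
Joint ranges: [-3.13, 3.13], [-1.02, 2.26], [0.13, 2.54], [-0.95, 4.09], [0.21, 2.88], [-2.74, 2.74]. Speed limits (rad/s): [2.57, 2.57, 3.14, 3.14, 3.14, 3.14].

### API

Orientations are given as a unit quaternion [x, y, z, w].
In Python, from station import ctrl gives the robot as it stands.
- The arm moves only by the tool servo_tool, never from a script. Its argument "rows" is text: rows parted by semicolons, each of 5 numbers parted by spaces: the shift along the tool's x, y, z in cm, then the turn about the tool's z in rad, then the finger opening in cm, from 0 to 8.54. In form: dx dy dz twist grip; .... A call has 1 to 20 rows; each row is the pose to reach, as a shift and turn from the pose commanded when the call began, along the tool's axes at that moment; what a row does not reach only later rows make up. A row lasts 1/8 s, in which the tool goes at most 62.5 mm and 10.7 degrees, less where a joint would pass 70% of its speed; a pose out of reach is approached as far as the arm can. A call with a gripper value outside its range is refused whole. The fingers move at their own pace and stop on an object; "newtons" is the grip in N (left out, the last holds). Time passes only in rows, so rows that repeat a pose let the fingers close. It gives the time, the measured TCP pose, the force, the opening and the grip force at its end, in the units of the state.
- ctrl.observe(): the state, without advancing time (a new reading comes with each control period).
- ctrl.snapshot(name): name is "scene" or "top"; returns (picture, depth): 384x512x3 uint8, blue, green, red; 384x512 float32, mm along the optical axis (not along the pixel's ray), 0 where there is no reading.
- ctrl.camera_params(name): a dict with "K" (3x3 intrinsics, pixels), "rvec" (rotation vector, rad) and "tvec" (3), from world to camera coordinates, as OpenCV has them. Camera axes: x right, y down, z forward; pixel columns grow to the right and rows downward; lengths in mm; the calibration is good to about 2 mm. A picture is of the moment at which its call begins. camera_params takes no time and is no camera call.
- ctrl.finish_job(): hands the job in; it is judged then, once.
Trained networks look in the newest picture that a camera, given by its name, has taken for a name from the list of things; names that differ only in an ending like _2 or _b are one class to them, and where a whole thing is asked for, a point or a joint stands for the part that bears it (a point fixed in the world has none). Each returns a list of dicts, best first, with "conf" (0 to 1); they miss things now and then, are a little off and sometimes report something else, mostly with a low value. They report only what shows in the picture. A call takes as long as a camera call.
- ctrl.recognise(camera, target): "bbox" ([centre column, centre row, width, height] in pixels, round what is visible of it).
- ctrl.cut_out(camera, target): "region" (384x512 bool, what is visible of it) and "bbox" ([centre column, centre row, width, height] in pixels, round what is visible of it).
- ctrl.tip_of(camera, target): "point" ([column, row] in pixels: a listed point, or the origin of a listed thing).
The state is a dict: "time": time; "joints": joint angles; "joint_vel": joint speeds; "joint_efforts": joint torques, N m; "tool_pos": TCP position; "tool_rot": TCP orientation; "wrist_force": force on the tool from outside, world axes, zero at the start; "ft_torque": the same for the moment, N m; "width": finger opening in mm; "finger_force": force on a finger pad.
Only numpy, scipy, OpenCV 4.12 (cv2) and the standard library are available. Lean on these libraries where they do the work, as an engineer would, in place of code of your own. Each camera call takes 0.05 s, during which the arm holds its last target. There are 200 camera calls.

### The job

Open the key safe on the hall table. First turn its left dial to two, then turn its right dial slowly clockwise: its code number is four, but its wheel has slipped and it now opens somewhere between three and five, so feel for the place where the lid springs ajar and stop there, before the dial comes up hard against the catch; never force the dials or the lid. Then slide the lid fully back by its handle, let go, and leave the other things where they stand.

Things in the scene. Friction and masses are not known exactly. Their poses are not given: they have to be found in the camera images.
- safe: grey steel key safe, fixed, 280 mm wide (y), 80 mm tall. Origin under it; it reaches from x = -145 mm (front, nearest the robot) to +170 mm. Deck with two dials: x -145 to -11 mm; behind it the sliding lid, then a fixed rear cover 76 mm high. Dial axes at x -72, y +65 (left) and -65 mm (right). Numbers 1-5 = groups of 1-5 white studs round each dial, at dial angles -1.2, -0.6, 0, 0.6, 1.2
- left_dial (a joint): left dial (safe's +y side), turning about the vertical, rad: 0 = pointer along the safe's +x (away from the robot), growing CLOCKWISE seen from above; stops at -1.4 and +1.4. Takes 0.05 N m, stays where left. Code 2 = -0.6, accepted about 0.1 rad either side. Starts between -0.05 and +0.8
- right_dial (a joint): right dial (safe's -y side), same senses. Its wheel has slipped: it opens at an unknown place C from +0.1 to +1.1. Starts between -0.32 and -0.12. Turned clockwise, 0.1 before C the catch slips in (may tug the dial forward), the lid springs ajar near C, and from C + 0.15 the dial is stopped. Catch and wheel bear 25 N (0.6 N m on the dial): 0.2 N m of resistance means stop
- left_grip (a point): point on the left dial's axis, 117 mm above the table, mid-height of its grip bar; turns with the dial. The bar is 42 mm long along its x (+x = pointer: dark line on top, white mark on the disc at that end), 14 mm thick along y, top 122 mm above the table, on a 44 mm disc 90 mm above the table. Below the deck hides its wheel, with a gate for the lid's catch 24 mm from the axis
- right_grip (a point): point on the right dial's axis, 117 mm above the table, mid-height of its grip bar; turns with the dial. The bar is 42 mm long along its x (+x = pointer: dark line on top, white mark on the disc at that end), 14 mm thick along y, top 122 mm above the table, on a 44 mm disc 90 mm above the table. Below the deck hides its wheel, with a gate for the lid's catch 24 mm from the axis
- lid (a joint): aluminium sliding lid, 99 x 272 mm, 85 mm above the table; opening in m along the safe's +x (away from the robot): 0 shut, 0.070 fully back at its stop. Locked while either dial is off its place. A 5 N spring, fading with travel, pushes it open; with both dials right it springs ajar to about 0.02 and stays there by friction. From there 2 to 8 N slide it back; it stays where left
- lid_grip (a point): point on the lid's handle, an upright black bar 70 mm long along the safe's y, 14 mm thick along x, top 121 mm above the table; the point is at its middle, 111 mm above the table, at safe x = +35 mm when shut; moves with the lid. Two catch rods under the deck, which enter the dials' wheels, belong to the lid
- mug: white mug, 80 mm wide, 90 mm tall, handle at its +y; bystander; origin under its centre
- flower_pot: small white pot of flowers, 76 mm wide, 100 mm tall; bystander; origin under its centre
- torch: black pocket torch lying along its x, 130 mm long, 38 mm thick; bystander; origin under its middle
- shoe_brush: wooden shoe brush lying bristles down, 150 x 50 x 38 mm, long along its x; bystander; origin under its middle
- polish_tin: flat round shoe-polish tin with a pale top, 72 mm wide, 28 mm tall; bystander; origin under its centre
- padlock: loose brass padlock lying flat, about 62 x 45 x 20 mm; bystander, not the lock of this task; origin under its brass block

How it is judged:
By the outcome, as a careful person would: the job done as asked, in the order asked, and still so for the second after the job is handed in, with the robot touching nothing.
It also fails if it takes over 64 s, if anything falls off the work surface, if the arm or the gripper's body presses on something with over 40 N, if the wrist force passes 120 N, or if a joint passes its speed limit or range.

## Working session

There is one attempt and no reset: what is moved stays moved. The work goes in short steps, Python scripts to look and compute and a tool call to move; the robot and the scene stay as the last step left them, time stands still between calls to the robot, and variables do not carry over. Pictures are saved under pics/ and viewed, at most 10 in all, crops included, and the job is handed in when it is done.

Besides the shell and the picture viewer there is one more tool, called after ">>>" as a command line: name --argument value ..., lists and objects as JSON in quotes. servo_tool: Moves the arm, as the interface text tells. Its arguments: {"type":"object","properties":{"rows":{"type":"string"},"newtons":{"type":"number"}},"required":["rows"]}

```bash
ls; mkdir -p pics; cat > h.py <<'E'
import numpy as np, cv2
from scipy.spatial.transform import Rotation as R
from station import ctrl
def cam(n):
    p=ctrl.camera_params(n); return np.array(p["K"],float),cv2.Rodrigues(np.array(p["rvec"],float))[0],np.array(p["tvec"],float).ravel()
def at_z(n,px,z):
    K,Rm,t=cam(n); d=Rm.T@np.linalg.inv(K)@np.array([px[0],px[1],1.]); c=-Rm.T@t
    return c+d*(z-c[2])/d[2]
def proj(n,P):
    K,Rm,t=cam(n); q=(Rm@np.atleast_2d(P).T).T+t; q=q@K.T; return q[:,:2]/q[:,2:]
def cloud(n,depth):
    K,Rm,t=cam(n); v,u=np.indices(depth.shape); r=np.stack([u,v,np.ones_like(u)],-1)@np.linalg.inv(K).T
    return (r*depth[...,None]-t)@Rm
E
python3 - <<'E'
from h import *
for n in("top","scene"):
    im,d=ctrl.snapshot(n); cv2.imwrite(f"pics/{n}0.png",im)
    np.save(f"{n}0.npy",d)
    for t,z in(("left_grip",117),("right_grip",117),("lid_grip",111),("safe",0)):
        for r in ctrl.tip_of(n,t)[:2]: print(n,t,np.round(r["point"],1),round(r["conf"],2),np.round(at_z(n,r["point"],z),1))
o=ctrl.observe();print(o)
K,Rm,t=cam("top");print(K,-Rm.T@t,Rm)
E
```

```text
pics
top left_grip [281. 218.] 0.66 [504.7   3.  117. ]
top left_grip [383.1 222. ] 0.29 [ 499.8 -250.8  117. ]
top right_grip [336.9 227.7] 0.68 [ 483.5 -135.8  117. ]
top lid_grip [317.3 176.8] 0.93 [609.9 -87.4 111. ]
top safe [310.5 192.4] 0.89 [578.7 -88.5   0. ]
scene left_grip [248.4 166.4] 0.49 [508.8  -9.9 117. ]
scene right_grip [224.4 141.5] 0.57 [ 489.7 -138.2  117. ]
scene right_grip [248.1 163.9] 0.55 [502.3 -17.5 117. ]
scene lid_grip [211.  172.1] 0.66 [602.8 -81.2 111. ]
scene lid_grip [157.8 158.4] 0.21 [ 683.5 -243.   111. ]
scene safe [222.1 183.8] 0.74 [559.6 -85.9   0. ]
{'time': 0.5, 'joints': array([ 1.07086082e+00,  2.45098638e-01,  1.55786964e+00,  6.18076393e-07,
        1.33869790e+00, -1.74115401e-01]), 'joint_vel': array([ 0.00034664, -0.00098552, -0.0017081 ,  0.00138603, -0.00168871,
        0.00131146]), 'joint_efforts': array([-2.80373379e-04, -4.29086530e+01, -3.26082194e+01, -9.06528271e-05,
        1.05378836e-03,  1.05898138e-06]), 'tool_pos': array([208.05086335, 615.78537298, 253.25363867]), 'tool_rot': array([ 1.62190482e-01,  9.86759467e-01, -3.45946134e-05, -1.24404093e-05]), 'wrist_force': array([-0.59780223, -0.28828002, -0.39191174]), 'ft_torque': array([-0.02120677, -0.00601011, -0.0089559 ]), 'finger_force': 0.0, 'width': 85.23893315807018}
[[367.5124957    0.         257.12690189]
 [  0.         367.5124957  190.43487824]
 [  0.           0.           1.        ]] [ 499.99296457   77.04489494 1027.25554941] [[ 0.01966687 -0.99966907  0.01658203]
 [-0.99670608 -0.02090833 -0.07835703]
 [ 0.0786778  -0.01498638 -0.99678745]]
```

```bash
python3 -c "
import cv2,numpy as np
a=cv2.imread('pics/top0.png');b=cv2.imread('pics/scene0.png');cv2.imwrite('pics/both0.png',cv2.resize(np.vstack([a,b]),(800*512//1024*2//2*1,600)) if 0 else cv2.resize(a,(800,600)))"
```

```text
(no output)
```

View pics/both0.png

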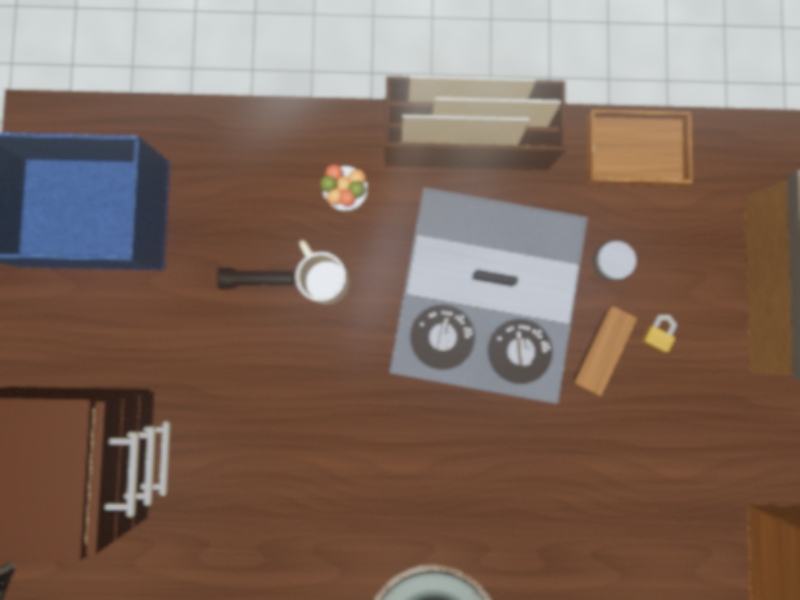

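View pics/scene0.png

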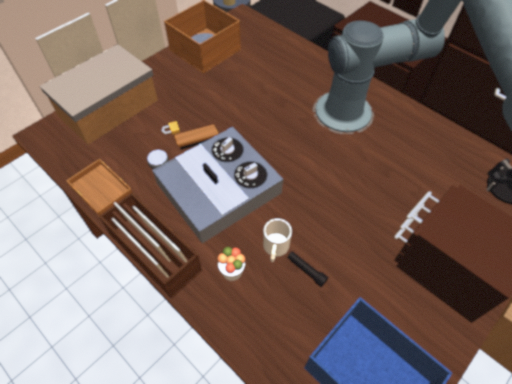

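```bash
python3 - <<'E'
from h import *
im=cv2.imread("pics/top0.png"); 
for n in("top","scene"):
    P=cloud(n,np.load(n+"0.npy").astype(float))
    m=(P[...,2]>68)&(P[...,2]<100)&(abs(P[...,0]-560)<220)&(abs(P[...,1]+85)<175)
    k=cv2.connectedComponentsWithStats(m.astype(np.uint8)); i=1+np.argmax(k[2][1:,4]); q=P[k[1]==i]
    r=cv2.minAreaRect(q[:,:2].astype(np.float32)); print(n,len(q),r,np.round(cv2.boxPoints(r)),np.percentile(q[:,2],[5,50,95]))
# corners in image via 800px picks -> z
s=512/800
for p,z in(((390,374),80),((557,403),80),((425,188),76),((587,216),76),((407,293),80),((569,323),80)):
    print(p,np.round(at_z("top",(p[0]*s,p[1]*s),z),1))
# rectified at z=122
def rect(n,im,c,z,half=45,k=6):
    g=np.array([[half,half],[half,-half],[-half,-half],[-half,half]],float)+c
    px=proj(n,np.c_[g,np.full(4,z)]).astype(np.float32)
    w=2*half*k//2
    return cv2.warpPerspective(im,cv2.getPerspectiveTransform(px,np.float32([[0,0],[w,0],[w,w],[0,w]])),(w,w),flags=cv2.INTER_CUBIC)
im2=cv2.imread("pics/scene0.png")
a=np.vstack([np.hstack([rect(n,i,c,122) for c in((507,-4),(486,-132))]) for n,i in(("top",im),("scene",im2))])
cv2.imwrite("pics/d0.png",a)
E
```

```text
top 12525 ((585.4375610351562, -83.61398315429688), (280.9156799316406, 316.1878356933594), 80.690185546875) [[ 407. -197.]
 [ 719. -248.]
 [ 764.   29.]
 [ 452.   81.]] [74.70389822 80.75338183 87.17121789]
scene 6863 ((581.091064453125, -79.023193359375), (284.2586669921875, 316.86334228515625), 80.71240997314453) [[ 402. -194.]
 [ 715. -245.]
 [ 760.   36.]
 [ 448.   87.]] [75.18062676 82.35527583 89.55365496]
(390, 374) [448.8  79.6  80. ]
(557, 403) [ 406.8 -195.    80. ]
(425, 188) [761.4  27.2  76. ]
(587, 216) [ 719.9 -247.5   76. ]
(407, 293) [582.5  54.3  80. ]
(569, 323) [ 538.3 -215.1   80. ]
```

View pics/d0.png

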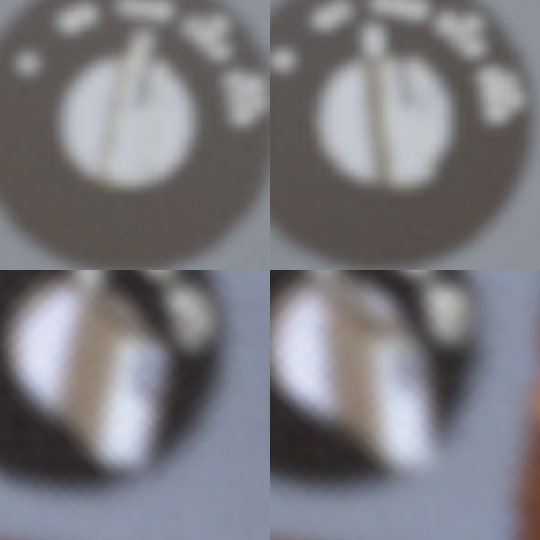

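The top view shows the safe with yaw ≈ -0.162. The left dial is at (511.5, -4.7) with θ≈0.02, and the right dial at (490.3, -133.3) with θ≈-0.27. Depth box, disc outlines and the stated sizes agree. Next I move above the left dial.

>>> servo_tool --rows "-48.6 -49.1 0 -0.144 8.5;-48.6 -49.1 0 -0.144 8.5;-48.6 -49.1 0 -0.144 8.5;-48.6 -49.1 0 -0.144 8.5;-48.6 -49.1 0 -0.144 8.5;-48.6 -49.1 0 -0.144 8.5;-48.6 -49.1 0 -0.144 8.5;-48.6 -49.1 0 -0.144 8.5;-48.6 -49.1 0 -0.144 8.5;-48.6 -49.1 0 -0.144 8.5;-48.6 -49.1 0 -0.144 8.5;-48.6 -49.1 0 -0.144 8.5;-48.6 -49.1 4 -0.144 8.5;-48.6 -49.1 8 -0.144 6;-48.6 -49.1 8 -0.144 5;-48.6 -49.1 8 -0.144 5;-48.6 -49.1 8 -0.144 5;-48.6 -49.1 8 -0.144 5" --newtons 25

```text
time: 2.75
tool_pos: [512.1, -5.0, 174.8]
tool_rot: [0.091, 0.996, -0.0, 0.001]
wrist_force: [0.1, -0.1, 0.6]
width: 49.9
finger_force: 0.0
```

```bash
cat >> h.py <<'E'
O=np.array([571.6,-81.1]); YAW=-0.162
def rs(p): c,s=np.cos(YAW),np.sin(YAW); return O+np.array([c*p[0]-s*p[1],s*p[0]+c*p[1]])
LD=np.array([511.5,-4.7]); RD=np.array([490.3,-133.3])
def go(xy,z,th):
    "tool-frame shift cm and twist to reach xy,z with tool y across safe x turned clockwise by th"
    o=ctrl.observe(); M=R.from_quat(o["tool_rot"]).as_matrix()
    d=M.T@(np.r_[xy,z]-o["tool_pos"])/10; a=np.arctan2(M[1,1],M[0,1]); tw=a-(np.pi/2+YAW-th)
    print("shift",np.round(d,2),"twist",round((tw+np.pi/2)%np.pi-np.pi/2,3),"t",round(o["time"],2),"pos",np.round(o["tool_pos"],1),"F",np.round(o["wrist_force"],1),"T",np.round(o["ft_torque"],3),"w",round(o["width"],1),"j6",round(o["joints"][5],2),"tilt",np.round(M[:,2],3))
E
python3 - <<'E'
from h import *
go(LD,118,0.02)
im,d=ctrl.snapshot("scene"); 
c=proj("scene",[[511,-4,110]])[0].astype(int); print(c)
cv2.imwrite("pics/s1.png",cv2.resize(im[c[1]-70:c[1]+50,c[0]-90:c[0]+70],None,fx=5,fy=5,interpolation=cv2.INTER_CUBIC))
E
```

```text
shift [0.08 0.01 5.68] twist 0.0 t 2.75 pos [512.1  -5.  174.8] F [ 0.1 -0.1  0.6] T [-0.016 -0.006  0.01 ] w 49.9 j6 -1.62 tilt [ 0.003 -0.001 -1.   ]
[249 169]
```

View pics/s1.png

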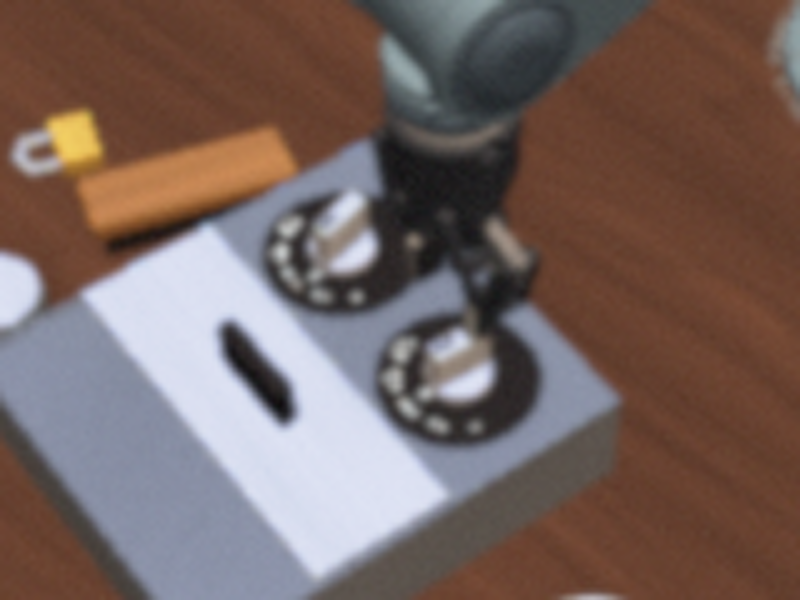

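The gripper hangs above the left dial (crop 460,365), with its fingers either side of the bar. Lowering and closing.

>>> servo_tool --rows "-0.05 0 2 0 5;-0.05 0 4 0 5;-0.05 0 5 0 5;-0.05 0 5.65 0 5;-0.05 0 5.65 0 4;-0.05 0 5.65 0 1;-0.05 0 5.65 0 1;-0.05 0 5.65 0 1;-0.05 0 5.65 0 1;-0.05 0 5.65 0 1;-0.05 0 5.65 0 1;-0.05 0 5.65 0 1" --newtons 25

```text
time: 4.3
tool_pos: [512.5, -3.7, 117.7]
tool_rot: [0.091, 0.996, 0.001, 0.001]
wrist_force: [0.5, 6.7, 1.7]
width: 13.5
finger_force: 29.1
```

```bash
python3 -c "
from h import *
go(LD,118,-0.6)"
```

```text
shift [ 0.08 -0.12 -0.03] twist -0.62 t 4.3 pos [512.5  -3.7 117.7] F [0.5 6.7 1.7] T [ 0.916 -0.07  -0.046] w 13.5 j6 -1.62 tilt [ 0.002  0.003 -1.   ]
```

>>> servo_tool --rows "0 0.15 0 0 1;0 0.15 0 -0.05 1;0 0.15 0 -0.12 1;0 0.15 0 -0.19 1;0 0.15 0 -0.26 1;0 0.15 0 -0.33 1;0 0.15 0 -0.40 1;0 0.15 0 -0.47 1;0 0.15 0 -0.54 1;0 0.15 0 -0.60 1;0 0.15 0 -0.62 1;0 0.15 0 -0.62 1;0 0.15 0 -0.62 1"

```text
time: 5.92
tool_pos: [512.5, -2.4, 117.7]
tool_rot: [-0.217, 0.976, 0.001, 0.001]
wrist_force: [-1.4, 7.1, 4.3]
width: 13.7
finger_force: 29.6
```

```bash
python3 -c "
from h import *
go(LD,118,-0.6)"
```

```text
shift [ 0.19 -0.17 -0.03] twist 0.0 t 5.92 pos [512.5  -2.4 117.7] F [-1.4  7.1  4.3] T [0.988 0.209 0.084] w 13.7 j6 -2.24 tilt [ 0.001  0.002 -1.   ]
```

>>> servo_tool --rows "0 0.15 0 -0.62 3;0 0.15 0 -0.62 5;0 0.15 0 -0.62 5;0 0.15 0 -0.62 5;0 0.15 -2 -0.62 5;0 0.15 -5 -0.62 5;0 0.15 -8 -0.62 5;0 0.15 -8 -0.62 5;0 0.15 -8 -0.62 5"

```text
time: 7.05
tool_pos: [515.0, 23.6, 194.9]
tool_rot: [-0.489, 0.872, -0.012, -0.01]
wrist_force: [0.0, -0.3, -0.6]
width: 50.2
finger_force: 0.0
```

```bash
python3 -c "
from h import *
go([491,-130.5],175,-0.25)"
```

```text
shift [14.34 -5.96  2.47] twist 0.935 t 7.05 pos [515.   23.6 194.9] F [ 0.  -0.3 -0.6] T [ 0.009 -0.069 -0.025] w 50.2 j6 -2.74 tilt [-0.006 -0.03  -1.   ]
```

My mistake: rows are relative to the start of each call, so I repeated the twist while releasing. I'll back off and check the left dial.

>>> servo_tool --rows "0 0 0 0.15 5;3 -1 0 0.3 5;8 -3 1 0.45 5;14.3 -6 2 0.6 5;14.3 -6 2 0.75 5;14.3 -6 2 0.935 5;14.3 -6 2 0.935 5;14.3 -6 2 0.935 5"

```text
time: 8.05
tool_pos: [491.7, -130.0, 179.7]
tool_rot: [-0.045, 0.999, -0.015, -0.004]
wrist_force: [-0.9, -0.4, -0.4]
width: 50.1
finger_force: 0.0
```

```bash
python3 - <<'E'
from h import *
go([491,-130.5],175,-0.25); print(ctrl.observe()["joints"])
out=[]
for n in("scene","top"):
    im,d=ctrl.snapshot(n); cv2.imwrite(f"pics/{n}2.png",im)
    c=proj(n,[[511,-20,110]])[0].astype(int)
    out.append(cv2.resize(im[c[1]-50:c[1]+50,c[0]-65:c[0]+65],None,fx=3,fy=3,interpolation=cv2.INTER_CUBIC))
cv2.imwrite("pics/c2.png",np.hstack(out))
E
```

```text
shift [ 0.07 -0.03  0.47] twist 0.002 t 8.05 pos [ 491.7 -130.   179.7] F [-0.9 -0.4 -0.4] T [ 0.001 -0.005  0.018] w 50.1 j6 -2.12 tilt [-0.006 -0.03  -1.   ]
[-0.46811467 -0.00758281  1.97634817 -0.03177152  1.16467836 -2.11657974]
```

View pics/c2.png

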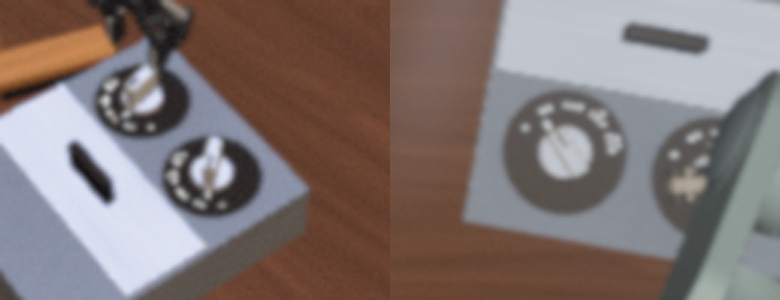

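The left dial was dragged to about -0.85: in the crop, its mark at (546,127) lies between groups 1 and 2. I'll go back and bring it to -0.6.

```bash
python3 - <<'E'
from h import *
go([512.5,-2.5],175,-0.86)
d=cv2.imread("pics/top2.png")
c=proj("top",[[511,-20,110]])[0].astype(int)-[65,50]
print(at_z("top",c+np.array([565-390,152])/3,90))
E
```

```text
shift [-3.19 12.53  0.13] twist -0.609 t 8.15 pos [ 491.9 -130.1  180.2] F [-0.1  0.3 -1. ] T [0.003 0.011 0.036] w 50.5 j6 -2.12 tilt [-0.005 -0.03  -1.   ]
[510.90195455  -5.07703251  90.        ]
```

>>> servo_tool --rows "-1 4 0 -0.15 5;-2.2 9 0 -0.3 5;-3.2 12.5 0 -0.45 5;-3.2 12.5 0 -0.6 5;-3.2 12.5 0.1 -0.61 5;-3.2 12.5 0.1 -0.61 5;-3.2 12.5 0.1 -0.61 5"

```text
time: 9.02
tool_pos: [513.1, -3.6, 175.7]
tool_rot: [-0.341, 0.94, -0.014, -0.007]
wrist_force: [0.5, -0.7, -0.2]
width: 50.2
finger_force: 0.0
```

```bash
python3 -c "
from h import *
go([512,-3],118,-0.86)"
```

```text
shift [-0.09  0.24  5.77] twist -0.002 t 9.03 pos [513.1  -3.6 175.7] F [ 0.5 -0.7 -0.2] T [ 0.004 -0.015  0.034] w 50.2 j6 -2.47 tilt [-0.004 -0.031 -1.   ]
```

>>> servo_tool --rows "-0.1 0.2 2 0 5;-0.1 0.2 4 0 5;-0.1 0.2 5 0 5;-0.1 0.2 5.7 0 5;-0.1 0.2 5.7 0 4;-0.1 0.2 5.7 0 1;-0.1 0.2 5.7 0 1;-0.1 0.2 5.7 0 1;-0.1 0.2 5.7 0 1;-0.1 0.2 5.7 0 1;-0.1 0.2 5.7 0 1"

```text
time: 10.4
tool_pos: [511.7, -1.8, 119.2]
tool_rot: [-0.341, 0.94, -0.012, -0.008]
wrist_force: [-3.8, 3.4, 5.6]
width: 13.2
finger_force: 28.6
```

```bash
python3 -c "
from h import *
go([512,-3],118,-0.6)"
```

```text
shift [ 0.05 -0.11  0.12] twist 0.259 t 10.4 pos [511.7  -1.8 119.2] F [-3.8  3.4  5.6] T [0.854 0.9   0.002] w 13.2 j6 -2.46 tilt [-0.006 -0.028 -1.   ]
```

>>> servo_tool --rows "0 0.1 0 0.05 1;0 0.1 0 0.11 1;0 0.1 0 0.17 1;0 0.1 0 0.23 1;0 0.1 0 0.26 1;0 0.1 0 0.26 1;0 0.1 0 0.26 1"

```text
time: 11.28
tool_pos: [511.7, -2.0, 119.2]
tool_rot: [-0.217, 0.976, -0.014, -0.005]
wrist_force: [-2.7, 0.4, 6.1]
width: 13.1
finger_force: 30.7
```

>>> servo_tool --rows "0 0 0 0 3;0 0 0 0 5;0 0 0 0 5;0 0 0 0 5;0 0 -2 0 5;0 0 -5 0 5;0 0 -6 0 5;0 0 -6 0 5"

```text
time: 12.28
tool_pos: [512.2, -0.2, 178.9]
tool_rot: [-0.217, 0.976, -0.015, -0.005]
wrist_force: [-0.3, 1.1, -0.8]
width: 50.3
finger_force: 0.0
```

```bash
python3 -c "
from h import *
go([490.6,-131.5],175,-0.25)"
```

```text
shift [  7.51 -10.96   0.8 ] twist 0.349 t 12.28 pos [ 5.122e+02 -2.000e-01  1.789e+02] F [-0.3  1.1 -0.8] T [-0.002 -0.014 -0.06 ] w 50.3 j6 -2.2 tilt [-0.003 -0.031 -1.   ]
```

>>> servo_tool --rows "2.5 -3.6 0 0.12 5;5 -7.3 0 0.24 5;7.5 -11 0 0.35 5;7.5 -11 0.3 0.35 5;7.5 -11 0.3 0.35 5;7.5 -11 0.3 0.35 5;7.5 -11 0.3 0.35 5"

```text
time: 13.15
tool_pos: [490.6, -130.7, 179.5]
tool_rot: [-0.044, 0.999, -0.015, -0.003]
wrist_force: [-0.6, -0.2, -0.2]
width: 50.0
finger_force: 0.0
```

```bash
python3 - <<'E'
from h import *
go([490.8,-131.2],118,-0.25)
im,d=ctrl.snapshot("top"); cv2.imwrite("pics/top3.png",im)
def rect(n,im,c,z,half=45,k=6):
    ax=np.array([[np.cos(YAW),np.sin(YAW)],[-np.sin(YAW),np.cos(YAW)]])
    g=np.array([[half,half],[half,-half],[-half,-half],[-half,half]],float)@ax+c
    px=proj(n,np.c_[g,np.full(4,z)]).astype(np.float32); w=2*half*k
    return cv2.warpPerspective(im,cv2.getPerspectiveTransform(px,np.float32([[0,0],[w,0],[w,w],[0,w]])),(w,w),flags=cv2.INTER_CUBIC)
cv2.imwrite("pics/c3.png",rect("top",im,LD,90))
E
```

```text
shift [-0.05  0.13  6.15] twist 0.001 t 13.15 pos [ 490.6 -130.7  179.5] F [-0.6 -0.2 -0.2] T [ 0.005 -0.026  0.002] w 50.0 j6 -2.12 tilt [-0.004 -0.03  -1.   ]
```

View pics/c3.png

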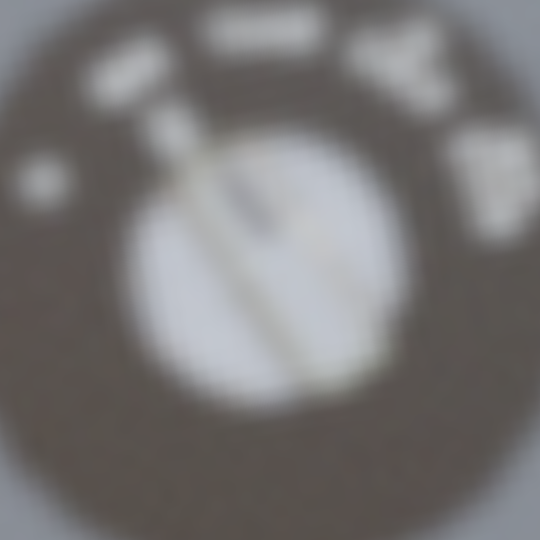

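The left dial's mark at (172,130) lines up with the two-stud group, so θ≈-0.6. Now I grip the right dial.

>>> servo_tool --rows "0 0.05 2 0 5;0 0.05 4 0 5;0 0.05 5.2 0 5;0 0.05 6.1 0 5;0 0.05 6.1 0 4;0 0.05 6.1 0 1;0 0.05 6.1 0 1;0 0.05 6.1 0 1;0 0.05 6.1 0 1;0 0.05 6.1 0 1;0 0.05 6.1 0 1"

```text
time: 14.58
tool_pos: [490.7, -131.1, 119.6]
tool_rot: [-0.043, 0.999, -0.013, -0.002]
wrist_force: [0.1, 8.7, 4.3]
width: 13.5
finger_force: 26.4
```

```bash
python3 -c "
from h import *
go([490.8,-131.2],118,0)"
```

```text
shift [-0.01 -0.01  0.16] twist 0.248 t 14.57 pos [ 490.7 -131.1  119.6] F [0.1 8.7 4.3] T [1.783e+00 3.600e-02 1.000e-03] w 13.5 j6 -2.12 tilt [-0.003 -0.026 -1.   ]
```

```bash
cat > chk.py <<'E'
from h import *
import sys
im,d=ctrl.snapshot("scene"); o=ctrl.observe(); M=R.from_quat(o["tool_rot"]).as_matrix()
a=np.arctan2(M[1,1],M[0,1]); th=(np.pi/2+YAW-a+np.pi/2)%np.pi-np.pi/2
c=proj("scene",[[608,-86,111]])[0].astype(int)
if len(sys.argv)>1: cv2.imwrite("ref.png",im)
ref=cv2.imread("ref.png"); t=ref[c[1]-16:c[1]+16,c[0]-16:c[0]+16]; w=im[c[1]-30:c[1]+30,c[0]-30:c[0]+30]
m=cv2.matchTemplate(w,t,cv2.TM_CCOEFF_NORMED); _,v,_,p=cv2.minMaxLoc(m)
print("th %.3f Tz %.3f F %s shift px %s (%.2f) w %.1f t %.2f pos %s"%(th,o["ft_torque"][2],np.round(o["wrist_force"],1),np.array(p)-14,v,o["width"],o["time"],np.round(o["tool_pos"],1)))
print("expected px for 20mm", proj("scene",np.c_[[rs([55,0]) ],[111]])[0]-proj("scene",np.c_[[rs([35,0])],[111]])[0])
E
python3 chk.py 1
```

```text
th -0.248 Tz 0.008 F [-0.8  8.9  4.1] shift px [0 0] (1.00) w 13.8 t 14.62 pos [ 490.7 -131.1  119.6]
expected px for 20mm [-5.39789941  3.06733494]
```

>>> servo_tool --rows "0 0.1 0 0.05 1;0 0.1 0 0.1 1;0 0.1 0 0.15 1;0 0.1 0 0.2 1;0 0.1 0 0.22 1;0 0.1 0 0.22 1"

```text
time: 15.38
tool_pos: [490.6, -131.2, 119.5]
tool_rot: [0.067, 0.998, -0.014, -0.001]
wrist_force: [-1.7, 6.3, 4.2]
width: 13.6
finger_force: 27.4
```

```bash
python3 chk.py
```

```text
th -0.029 Tz -0.021 F [-0.1  6.3  5.4] shift px [0 0] (1.00) w 13.8 t 15.43 pos [ 490.6 -131.2  119.5]
expected px for 20mm [-5.39789941  3.06733494]
```

>>> servo_tool --rows "0 0.05 0 0.025 1;0 0.05 0 0.05 1;0 0.05 0 0.05 1"

```text
time: 15.8
tool_pos: [490.6, -131.2, 119.5]
tool_rot: [0.092, 0.996, -0.015, -0.0]
wrist_force: [-2.2, 4.7, 5.6]
width: 13.8
finger_force: 27.7
```

```bash
sed -i '$d' chk.py; python3 chk.py
```

```text
th 0.022 Tz -0.088 F [-0.9  4.5  5.7] shift px [0 0] (1.00) w 14.0 t 15.85 pos [ 490.6 -131.2  119.5]
```

>>> servo_tool --rows "0 0 0 0.025 1;0 0 0 0.05 1;0 0 0 0.05 1"

```text
time: 16.23
tool_pos: [490.6, -131.2, 119.5]
tool_rot: [0.116, 0.993, -0.015, -0.0]
wrist_force: [-0.7, 3.5, 6.2]
width: 14.0
finger_force: 27.7
```

```bash
python3 chk.py
```

```text
th 0.072 Tz -0.071 F [-1.3  4.4  6.1] shift px [0 0] (1.00) w 13.6 t 16.27 pos [ 490.6 -131.2  119.5]
```

>>> servo_tool --rows "0 0 0 0.025 1;0 0 0 0.05 1;0 0 0 0.05 1"

```text
time: 16.65
tool_pos: [490.6, -131.3, 119.5]
tool_rot: [0.141, 0.99, -0.015, 0.0]
wrist_force: [-0.4, 3.5, 5.8]
width: 13.5
finger_force: 27.7
```

```bash
python3 chk.py
```

```text
th 0.122 Tz -0.018 F [-2.3  3.9  5.5] shift px [0 0] (1.00) w 13.5 t 16.70 pos [ 490.6 -131.3  119.5]
```

>>> servo_tool --rows "0 0 0 0.025 1;0 0 0 0.05 1;0 0 0 0.05 1"

```text
time: 17.08
tool_pos: [490.6, -131.3, 119.6]
tool_rot: [0.166, 0.986, -0.015, 0.001]
wrist_force: [-2.3, 4.8, 5.1]
width: 13.6
finger_force: 27.5
```

```bash
python3 chk.py
```

```text
th 0.172 Tz -0.016 F [-2.1  3.5  6. ] shift px [0 0] (1.00) w 13.8 t 17.12 pos [ 490.5 -131.3  119.5]
```

>>> servo_tool --rows "0 0 0 0.025 1;0 0 0 0.05 1;0 0 0 0.05 1"

```text
time: 17.5
tool_pos: [490.5, -131.3, 119.5]
tool_rot: [0.191, 0.982, -0.015, 0.001]
wrist_force: [-1.4, 3.2, 5.7]
width: 13.8
finger_force: 27.5
```

```bash
python3 chk.py
```

```text
th 0.222 Tz -0.027 F [-1.5  3.6  5.2] shift px [0 0] (1.00) w 13.4 t 17.55 pos [ 490.5 -131.4  119.6]
```

>>> servo_tool --rows "0 0 0 0.025 1;0 0 0 0.05 1;0 0 0 0.05 1"

```text
time: 17.92
tool_pos: [490.5, -131.4, 119.5]
tool_rot: [0.215, 0.976, -0.015, 0.001]
wrist_force: [-1.6, 3.3, 6.2]
width: 13.6
finger_force: 27.3
```

```bash
python3 chk.py
```

```text
th 0.272 Tz 0.012 F [-1.7  3.9  5.3] shift px [0 0] (1.00) w 13.7 t 17.98 pos [ 490.5 -131.4  119.5]
```

>>> servo_tool --rows "0 0 0 0.025 1;0 0 0 0.05 1;0 0 0 0.05 1"

```text
time: 18.35
tool_pos: [490.6, -131.4, 119.5]
tool_rot: [0.239, 0.971, -0.015, 0.002]
wrist_force: [-1.9, 3.4, 5.7]
width: 13.4
finger_force: 27.0
```

```bash
python3 chk.py
```

```text
th 0.322 Tz -0.045 F [-2.   2.9  4.8] shift px [0 0] (1.00) w 13.5 t 18.40 pos [ 490.6 -131.4  119.5]
```

>>> servo_tool --rows "0 0 0 0.025 1;0 0 0 0.05 1;0 0 0 0.05 1"

```text
time: 18.77
tool_pos: [490.5, -131.5, 119.5]
tool_rot: [0.264, 0.965, -0.015, 0.002]
wrist_force: [-1.8, 2.5, 4.8]
width: 13.3
finger_force: 26.7
```

```bash
python3 chk.py
```

```text
th 0.372 Tz 0.020 F [-1.8  2.7  6.2] shift px [0 0] (1.00) w 13.1 t 18.82 pos [ 490.5 -131.5  119.5]
```

>>> servo_tool --rows "0 0 0 0.025 1;0 0 0 0.05 1;0 0 0 0.05 1"

```text
time: 19.2
tool_pos: [490.5, -131.5, 119.5]
tool_rot: [0.288, 0.958, -0.015, 0.003]
wrist_force: [-2.1, 2.7, 5.7]
width: 13.3
finger_force: 26.5
```

```bash
python3 chk.py
```

```text
th 0.422 Tz -0.024 F [-1.6  2.9  5.9] shift px [0 0] (1.00) w 13.9 t 19.25 pos [ 490.5 -131.5  119.5]
```

>>> servo_tool --rows "0 0 0 0.025 1;0 0 0 0.05 1;0 0 0 0.05 1"

```text
time: 19.62
tool_pos: [490.6, -131.6, 119.5]
tool_rot: [0.311, 0.95, -0.015, 0.003]
wrist_force: [-2.4, 2.6, 6.2]
width: 13.5
finger_force: 26.0
```

```bash
python3 chk.py
```

```text
th 0.472 Tz -0.003 F [-2.4  2.4  6.1] shift px [0 0] (1.00) w 13.3 t 19.68 pos [ 490.5 -131.6  119.5]
```

>>> servo_tool --rows "0 0 0 0.025 1;0 0 0 0.05 1;0 0 0 0.05 1"

```text
time: 20.05
tool_pos: [490.5, -131.6, 119.5]
tool_rot: [0.335, 0.942, -0.015, 0.003]
wrist_force: [-2.2, 2.4, 4.8]
width: 13.9
finger_force: 25.8
```

```bash
python3 chk.py
```

```text
th 0.522 Tz -0.031 F [-2.5  3.1  5.8] shift px [0 0] (1.00) w 13.9 t 20.10 pos [ 490.5 -131.6  119.5]
```

>>> servo_tool --rows "0 0 0 0.025 1;0 0 0 0.05 1;0 0 0 0.05 1"

```text
time: 20.48
tool_pos: [490.5, -131.7, 119.5]
tool_rot: [0.359, 0.933, -0.015, 0.004]
wrist_force: [-2.5, 2.0, 6.1]
width: 13.4
finger_force: 25.4
```

```bash
python3 chk.py
```

```text
th 0.572 Tz -0.034 F [-2.4  2.2  5.2] shift px [0 0] (1.00) w 13.9 t 20.52 pos [ 490.5 -131.7  119.5]
```

>>> servo_tool --rows "0 0 0 0.025 1;0 0 0 0.05 1;0 0 0 0.05 1"

```text
time: 20.9
tool_pos: [490.5, -131.7, 119.5]
tool_rot: [0.382, 0.924, -0.015, 0.004]
wrist_force: [-2.3, 0.7, 5.6]
width: 13.6
finger_force: 25.1
```

```bash
python3 chk.py
```

```text
th 0.622 Tz -0.041 F [-2.2  1.8  5. ] shift px [0 0] (1.00) w 13.7 t 20.95 pos [ 490.5 -131.7  119.5]
```

>>> servo_tool --rows "0 0 0 0.025 1;0 0 0 0.05 1;0 0 0 0.05 1"

```text
time: 21.32
tool_pos: [490.5, -131.8, 119.5]
tool_rot: [0.405, 0.914, -0.015, 0.005]
wrist_force: [-2.5, 1.3, 5.0]
width: 13.4
finger_force: 24.7
```

```bash
python3 chk.py; python3 -c "
import cv2,numpy as np
from h import *
im,_=ctrl.snapshot('scene'); cv2.imwrite('pics/s4.png',cv2.resize(im[100:240,130:300],None,fx=4,fy=4,interpolation=cv2.INTER_CUBIC))"
```

```text
th 0.672 Tz 0.049 F [-1.8  2.3  4. ] shift px [0 0] (1.00) w 13.7 t 21.38 pos [ 490.5 -131.8  119.5]
```

View pics/s4.png

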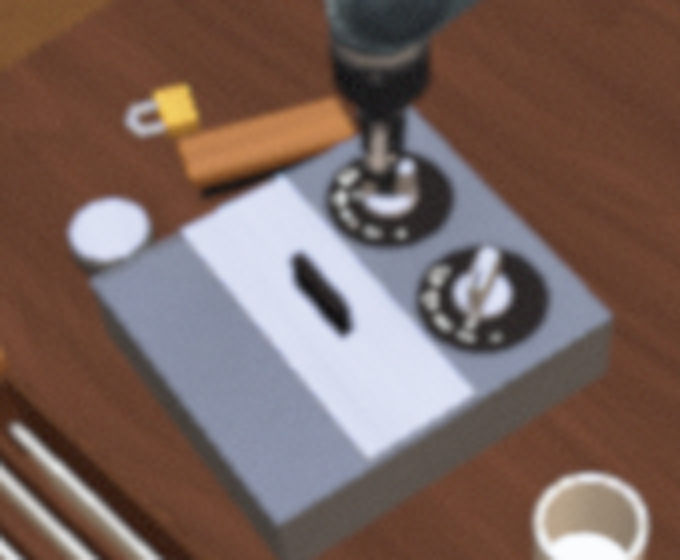

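The lid is still shut (handle at 322,293) and both dials look right. I keep feeling.

>>> servo_tool --rows "0 0 0 0.02 1;0 0 0 0.04 1;0 0 0 0.04 1"

```text
time: 21.8
tool_pos: [490.4, -131.8, 119.5]
tool_rot: [0.423, 0.906, -0.015, 0.005]
wrist_force: [-2.4, 1.1, 5.7]
width: 14.0
finger_force: 24.5
```

```bash
python3 chk.py
```

```text
th 0.711 Tz 0.049 F [-3.3  1.6  6. ] shift px [0 0] (1.00) w 13.4 t 21.85 pos [ 490.4 -131.8  119.5]
```

>>> servo_tool --rows "0 0 0 0.015 1;0 0 0 0.03 1;0 0 0 0.03 1"

```text
time: 22.22
tool_pos: [490.4, -131.8, 119.5]
tool_rot: [0.436, 0.9, -0.015, 0.005]
wrist_force: [-3.2, 2.0, 6.1]
width: 13.8
finger_force: 24.3
```

```bash
python3 chk.py
```

```text
th 0.741 Tz -0.083 F [-2.5  1.5  5.6] shift px [0 0] (1.00) w 13.7 t 22.27 pos [ 490.4 -131.8  119.5]
```

>>> servo_tool --rows "0 0 0 0.02 1;0 0 0 0.04 1;0 0 0 0.04 1"

```text
time: 22.65
tool_pos: [490.4, -131.9, 119.5]
tool_rot: [0.454, 0.891, -0.015, 0.005]
wrist_force: [-3.6, 1.6, 5.2]
width: 13.5
finger_force: 24.3
```

```bash
python3 chk.py
```

```text
th 0.782 Tz 0.006 F [-3.5  1.   5.8] shift px [0 0] (1.00) w 13.5 t 22.70 pos [ 490.4 -131.8  119.5]
```

>>> servo_tool --rows "0 0 0 0.02 1;0 0 0 0.04 1;0 0 0 0.04 1"

```text
time: 23.08
tool_pos: [490.4, -131.9, 119.5]
tool_rot: [0.472, 0.881, -0.015, 0.006]
wrist_force: [-3.6, 1.1, 5.6]
width: 13.7
finger_force: 24.3
```

```bash
python3 chk.py
```

```text
th 0.821 Tz -0.005 F [-3.2  0.2  5. ] shift px [0 0] (1.00) w 13.3 t 23.12 pos [ 490.4 -131.9  119.5]
```

>>> servo_tool --rows "0 0 0 0.02 1;0 0 0 0.04 1;0 0 0 0.04 1"

```text
time: 23.5
tool_pos: [490.4, -131.9, 119.4]
tool_rot: [0.49, 0.872, -0.015, 0.006]
wrist_force: [-2.2, 2.0, 5.9]
width: 13.4
finger_force: 24.4
```

```bash
python3 chk.py
```

```text
th 0.861 Tz -0.028 F [-3.2  1.2  5.3] shift px [0 0] (1.00) w 13.5 t 23.55 pos [ 490.4 -131.9  119.5]
```

>>> servo_tool --rows "0 0 0 0.02 1;0 0 0 0.04 1;0 0 0 0.04 1"

```text
time: 23.92
tool_pos: [490.3, -132.0, 119.5]
tool_rot: [0.507, 0.862, -0.015, 0.006]
wrist_force: [-3.0, 0.6, 4.9]
width: 13.4
finger_force: 24.3
```

```bash
python3 chk.py
```

```text
th 0.901 Tz -0.049 F [-3.4  1.1  5.4] shift px [0 0] (0.99) w 13.5 t 23.98 pos [ 490.3 -132.   119.5]
```

>>> servo_tool --rows "0 0 0 0.015 1;0 0 0 0.03 1;0 0 0 0.03 1"

```text
time: 24.35
tool_pos: [490.3, -132.0, 119.4]
tool_rot: [0.52, 0.854, -0.015, 0.006]
wrist_force: [-3.7, 0.1, 5.4]
width: 13.8
finger_force: 24.5
```

```bash
cat >> chk.py <<'E'
g=lambda i:cv2.cvtColor(i[c[1]-20:c[1]+20,c[0]-20:c[0]+20],cv2.COLOR_BGR2GRAY).astype(np.float32)
print("subpix",np.round(cv2.phaseCorrelate(g(ref),g(im))[0],2))
E
python3 chk.py
```

```text
th 0.931 Tz -0.052 F [-3.5  1.4  5.3] shift px [-1  0] (0.99) w 13.4 t 24.40 pos [ 490.4 -132.   119.5]
subpix [-0.29 -0.02]
```

The handle is starting to creep, so the catch is slipping in. Smaller steps now.

>>> servo_tool --rows "0 0 0 0.01 1;0 0 0 0.025 1;0 0 0 0.025 1"

```text
time: 24.78
tool_pos: [490.3, -132.0, 119.5]
tool_rot: [0.53, 0.848, -0.014, 0.007]
wrist_force: [-3.6, 1.9, 5.0]
width: 13.7
finger_force: 24.3
```

```bash
python3 chk.py
```

```text
th 0.956 Tz -0.084 F [-2.9  1.   5.4] shift px [-1  0] (0.99) w 13.2 t 24.82 pos [ 490.3 -132.   119.4]
subpix [-0.34 -0.02]
```

>>> servo_tool --rows "0 0 0 0.01 1;0 0 0 0.025 1;0 0 0 0.025 1"

```text
time: 25.2
tool_pos: [490.3, -132.0, 119.5]
tool_rot: [0.541, 0.841, -0.014, 0.007]
wrist_force: [-3.8, 1.2, 5.3]
width: 13.7
finger_force: 24.3
```

```bash
python3 chk.py
```

```text
th 0.981 Tz -0.032 F [-3.9  1.1  5.1] shift px [-1  0] (0.99) w 13.2 t 25.25 pos [ 490.3 -132.   119.4]
subpix [-0.55  0.06]
```

>>> servo_tool --rows "0 0 0 0.01 1;0 0 0 0.02 1;0 0 0 0.02 1"

```text
time: 25.62
tool_pos: [490.3, -132.0, 119.5]
tool_rot: [0.549, 0.836, -0.014, 0.007]
wrist_force: [-4.4, 0.7, 5.7]
width: 13.7
finger_force: 24.3
```

```bash
python3 chk.py
```

```text
th 1.001 Tz -0.025 F [-3.9 -0.2  5.5] shift px [-1  1] (0.99) w 13.6 t 25.68 pos [ 490.3 -132.   119.4]
subpix [-0.67  0.26]
```

>>> servo_tool --rows "0 0 0 0.01 1;0 0 0 0.02 1;0 0 0 0.02 1"

```text
time: 26.05
tool_pos: [490.2, -132.0, 119.5]
tool_rot: [0.558, 0.83, -0.014, 0.007]
wrist_force: [-4.4, 0.7, 5.5]
width: 13.6
finger_force: 24.3
```

```bash
python3 chk.py
```

```text
th 1.021 Tz -0.021 F [-4.7  1.2  5.2] shift px [-3  1] (0.98) w 13.3 t 26.10 pos [ 490.2 -132.   119.4]
subpix [-1.18  0.18]
```

>>> servo_tool --rows "0 0 0 0 1;0 0 0 0 1;0 0 0 0 1;0 0 0 0 1"

```text
time: 26.6
tool_pos: [490.2, -132.0, 119.5]
tool_rot: [0.558, 0.83, -0.014, 0.007]
wrist_force: [-4.2, 0.6, 4.7]
width: 13.4
finger_force: 24.3
```

```bash
python3 chk.py
```

```text
th 1.021 Tz -0.022 F [-2.9 -0.8  5.5] shift px [-4  3] (0.97) w 13.6 t 26.65 pos [ 490.2 -132.   119.5]
subpix [-0.53 -0.36]
```

The handle has moved by (-4,+3) px, about 18 mm, so the lid is ajar. I stop turning, release, and lift.

>>> servo_tool --rows "0 0 0 0 2;0 0 0 0 4;0 0 0 0 5;0 0 0 0 5;0 0 -2 0 5;0 0 -5 0 5;0 0 -6 0 5;0 0 -6 0 5"

```text
time: 27.65
tool_pos: [490.8, -129.8, 179.0]
tool_rot: [0.557, 0.83, -0.014, 0.007]
wrist_force: [-0.4, -0.1, -0.5]
width: 50.0
finger_force: 0.0
```

```bash
python3 chk.py; python3 - <<'E'
from h import *
import h
h.O=np.array([572.1,-78.8])
im,d=ctrl.snapshot("scene")
for r in ctrl.tip_of("scene","lid_grip")[:1]: print(r["conf"],at_z("scene",r["point"],111))
print(h.rs([55,0]),h.rs([35,0])); go(h.rs([55,0]),175,np.pi/2)
cv2.imwrite('pics/s5.png',cv2.resize(im[100:240,130:300],None,fx=4,fy=4,interpolation=cv2.INTER_CUBIC))
E
```

```text
th 1.021 Tz -0.033 F [ 0.2  0.7 -0.4] shift px [-5  4] (0.97) w 49.9 t 27.70 pos [ 490.2 -129.5  178. ]
subpix [-0.42 -0.49]
0.6 [ 622.2339383  -101.82081336  111.        ]
[626.379867   -87.67107877] [606.64173355 -84.44523194]
shift [-1.3  14.22  0.02] twist 0.549 t 27.8 pos [ 489.8 -129.3  177.3] F [-0.3 -0.5 -0.5] T [-0.016 -0.025  0.022] w 50.2 j6 -0.84 tilt [-0.006 -0.029 -1.   ]
```

View pics/s5.png

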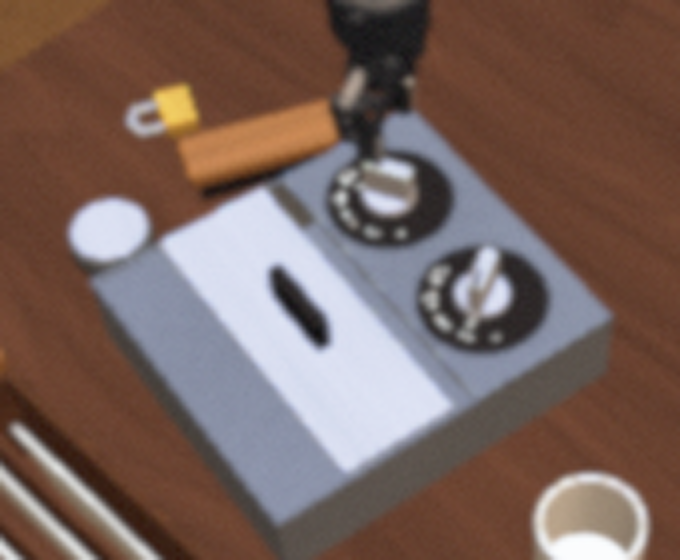

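The lid is ajar, with the handle at (300,306) in the crop and a gap along the deck. I move above the handle.

>>> servo_tool --rows "-0.3 3 0 0.15 5;-0.6 7 0 0.3 5;-1 11 0 0.45 5;-1.3 14.2 0 0.55 5;-1.3 14.2 0 0.55 5;-1.3 14.2 0 0.55 5;-1.3 14.2 0 0.55 5;-1.3 14.2 0 0.55 5"

```text
time: 28.8
tool_pos: [626.3, -88.3, 176.8]
tool_rot: [0.762, 0.647, -0.012, 0.01]
wrist_force: [0.2, 0.9, 0.4]
width: 50.1
finger_force: 0.0
```

```bash
python3 -c "
from h import *
go([626.4,-87.7],117,np.pi/2)"
```

```text
shift [ 0.24 -0.01  5.98] twist -0.001 t 28.8 pos [626.3 -88.3 176.8] F [0.2 0.9 0.4] T [-0.024 -0.022  0.007] w 50.1 j6 -0.13 tilt [-0.004 -0.03  -1.   ]
```

>>> servo_tool --rows "0.2 0 2 0 5;0.2 0 4 0 5;0.2 0 5 0 5;0.2 0 5.9 0 5;0.2 0 5.9 0 4;0.2 0 5.9 0 3;0.2 0 5.9 0 2;0.2 0 5.9 0 1;0.2 0 5.9 0 1;0.2 0 5.9 0 1;0.2 0 5.9 0 1" --newtons 20

```text
time: 30.18
tool_pos: [627.8, -88.0, 118.6]
tool_rot: [0.762, 0.647, -0.011, 0.011]
wrist_force: [4.0, -0.2, 2.6]
width: 13.2
finger_force: 26.2
```

```bash
python3 chk.py;python3 -c "
from h import *
go([626.4,-87.7],117,np.pi/2)"
```

```text
th -1.571 Tz 0.018 F [3.8 0.3 3.1] shift px [-6  3] (0.47) w 13.6 t 30.23 pos [627.7 -88.  118.6]
subpix [4.16 0.24]
shift [ 0.02 -0.14  0.16] twist -0.0 t 30.23 pos [627.7 -88.  118.6] F [3.8 0.3 3.1] T [-0.    -0.49   0.018] w 13.6 j6 -0.13 tilt [-0.002 -0.031 -1.   ]
```

>>> servo_tool --rows "0 0.3 0 0 1;0 0.7 0 0 1;0 1.1 0 0 1;0 1.5 0 0 1;0 1.9 0 0 1;0 2.3 0 0 1;0 2.7 0 0 1;0 3.1 0 0 1;0 3.5 0 0 1;0 3.9 0 0 1;0 4.3 0 0 1;0 4.5 0 0 1;0 4.5 0 0 1"

```text
time: 31.85
tool_pos: [671.1, -95.1, 118.6]
tool_rot: [0.762, 0.647, -0.012, 0.01]
wrist_force: [-1.4, 0.5, 7.0]
width: 13.6
finger_force: 26.9
```

```bash
python3 -c "
from h import *
go([626.4,-87.7],117,np.pi/2)"
```

```text
shift [ 0.01 -4.53  0.16] twist -0.0 t 31.85 pos [671.1 -95.1 118.6] F [-1.4  0.5  7. ] T [0.127 0.223 0.05 ] w 13.6 j6 -0.12 tilt [-0.006 -0.03  -1.   ]
```

Advanced 44 mm. I creep on until the stop is felt.

>>> servo_tool --rows "0 0.1 0 0 1;0 0.2 0 0 1;0 0.3 0 0 1;0 0.4 0 0 1;0 0.4 0 0 1"

```text
time: 32.48
tool_pos: [674.8, -95.7, 118.6]
tool_rot: [0.762, 0.647, -0.012, 0.01]
wrist_force: [-2.8, 1.0, 7.1]
width: 13.3
finger_force: 26.9
```

```bash
python3 -c "
from h import *
go([626.4,-87.7],117,np.pi/2)"
```

```text
shift [ 0.01 -4.9   0.17] twist -0.0 t 32.48 pos [674.8 -95.7 118.6] F [-2.8  1.   7.1] T [ 0.086  0.343 -0.017] w 13.3 j6 -0.12 tilt [-0.006 -0.03  -1.   ]
```

>>> servo_tool --rows "0 0.1 0 0 1;0 0.2 0 0 1;0 0.2 0 0 1;0 0.2 0 0 1"

```text
time: 32.98
tool_pos: [674.9, -95.7, 118.5]
tool_rot: [0.762, 0.648, -0.014, 0.007]
wrist_force: [-12.1, 1.4, 13.7]
width: 13.7
finger_force: 27.8
```

```bash
python3 -c "
from h import *
go([626.4,-87.7],117,np.pi/2)"
```

```text
shift [ 0.01 -4.91  0.19] twist 0.0 t 32.98 pos [674.9 -95.7 118.5] F [-12.1   1.4  13.7] T [ 0.192  1.55  -0.065] w 13.7 j6 -0.12 tilt [-0.012 -0.03  -0.999]
```

The stop is reached: no further motion at 12 N. I relax, release, and retreat upward.

>>> servo_tool --rows "0 -0.1 0 0 1;0 -0.15 0 0 1;0 -0.15 0 0 3;0 -0.15 0 0 5;0 -0.15 0 0 5;0 -0.15 0 0 5;0 -0.15 -3 0 5;0 -0.15 -8 0 5;0 -0.15 -12 0 5;0 -0.15 -12 0 5;0 -0.15 -12 0 5"

```text
time: 34.35
tool_pos: [675.8, -92.1, 236.8]
tool_rot: [0.762, 0.647, -0.012, 0.01]
wrist_force: [-0.3, -0.8, -0.9]
width: 49.9
finger_force: 0.0
```

```bash
python3 - <<'E'
from h import *
im,d=ctrl.snapshot("scene"); cv2.imwrite('pics/s6.png',cv2.resize(im[80:300,130:350],None,fx=2.7,fy=2.7,interpolation=cv2.INTER_CUBIC))
go([674,-95],240,np.pi/2)
E
```

```text
shift [-0.33 -0.1  -0.4 ] twist -0.0 t 34.4 pos [675.5 -92.  235.9] F [ 0.6 -0.4 -0.7] T [-0.014  0.015  0.034] w 49.9 j6 -0.12 tilt [-0.007 -0.03  -1.   ]
```

View pics/s6.png

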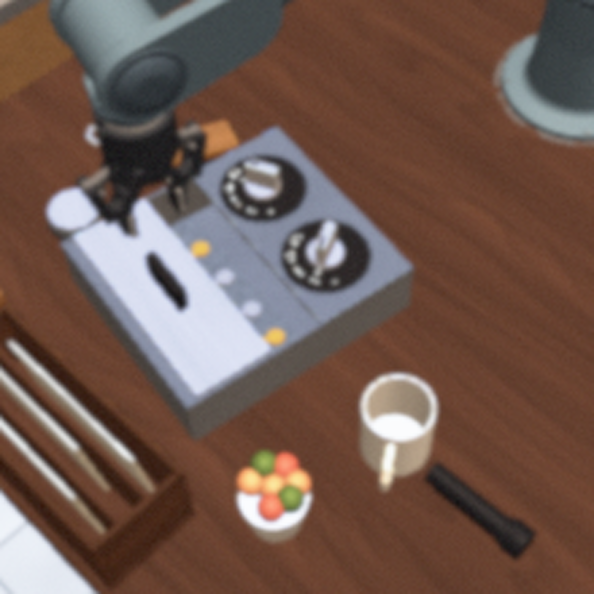

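The lid is fully back with its handle at (168,281), and the keys show in the gap. The mug, pot, torch and tin stand where they were, and the gripper is clear, so I hand the job in.

```bash
python3 -c "
from station import ctrl
print(ctrl.finish_job())"
```

```text
the job is handed in; nothing more can be done
None
```

The key safe is open and handed in at about 34 s, with the left dial at two, the right dial stopped at about +1.02 where the lid sprang ajar, and the lid slid back to its stop and released; on the first release I dragged the left dial to about -0.85 by mistake and reset it to -0.6 before touching the right dial.

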